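Fit the castor spacer and hold the lamp on it

ROBOT

A 6-joint arm with a two-finger parallel gripper is mounted at the origin on the work surface. World frame = base frame: x ahead of the robot, y to its left, z up, the work surface at z = 0. Lengths are in m, angles in degrees, forces in N, time in s.
With the tool pointing down it reaches from about 0.4 to 0.825 m from the base axis. Payload 7 kg.
Tool frame: the origin (TCP) lies at the very end of the fingers, on their centre line; the grasp point (between the pads) lies 19 mm behind it (ctrl.grip_point_offset is the distance from the TCP to the grasp point, in m); x points along the fingers, z is the direction in which the jaws open and shut, and the axes are right-handed (so a half turn about x gives the same grasp; the last joint's range is limited). The gripper opens to 88 mm and grips with 3 to 60 N. Pads are 19 mm wide; open, the fingers measure 130 mm over their backs; the gripper's body (78 mm by 193 mm) begins 47 mm behind the grasp point.
Start: joints at [91.564, 20.546, 0.682, 0, -70.136, -16.507], TCP at [0.174, 0.652, 0.189] pointing down, gripper open.
Joint ranges: [-176.03, 176.03], [-82.01, 121.73], [-58.28, 71.71], [-173.87, 95.51], [-174.79, -0.11], [-173.66, 173.66]. Speed limits (degrees/s): [136.94, 136.94, 172.46, 180, 180, 180].

INTERFACE

Orientations are given as [roll, pitch, yaw] about the fixed x, y, z axes, in that order (R = Rz(yaw) Ry(pitch) Rx(roll)).
In Python, from plant import get_obs, snapshot, calibration, close_job, ctrl gives the robot as it stands.
- The arm moves only by the tool move_arm, never from a script. Its argument "commands" is a list that holds one entry, the list of rows, each a list of 4 numbers: the shift along the tool's x, y, z in cm, then the turn about the tool's x in rad. In form: [[[dx, dy, dz, spin], ...]]. A call has 1 to 8 rows; each row shifts and turns the commanded pose from where the row before left it, along the tool's axes as they then stand; what a row does not reach is not made up. A row lasts 1/10 s, in which the tool goes at most 50 mm and 8.59 degrees, less where a joint would pass 70% of its speed; a pose out of reach is approached as far as the arm can. A call with a gripper value outside its range is refused whole. "jaw" is the finger opening in cm, from 0 to 8.76, set as the call begins (left out, the last holds). The fingers move at their own pace and stop on an object; the grip force is fixed at half the most. Time passes only in rows, so rows that do not move let the fingers close. It gives the time, the measured TCP pose, the force and the opening at its end, in the units of the state.
- get_obs(): the state, without advancing time (a new reading comes with each control period).
- snapshot(name): name is "side" or "top" or "wrist"; returns (picture, depth): 384x512x3 uint8, red, green, blue; 384x512 float32, m along the optical axis (not along the pixel's ray), 0 where there is no reading.
- calibration(name): a dict with "mtx" (3x3 intrinsics, pixels), "T" (4x4, takes a point from camera to world coordinates); the wrist camera has in their place "tool_from_camera" (4x4, takes a point from camera to tool coordinates, whose origin is the TCP and whose axes are the tool frame's). Camera axes: x right, y up, looking along -z (the intrinsics and any distortion apply to the point x, -y, -z); pixel columns grow to the right and rows downward; lengths in m; the calibration is good to about 2 mm. A picture is of the moment at which its call begins: read the wrist's pose just before it. calibration takes no time and is no camera call.
- close_job(): hands the job in, once; it reports no verdict.
The state is a dict: "clock": time; "joint_pos": joint angles; "qvel": joint speeds; "tau": joint torques, N m; "tool_pos": TCP position; "orientation": TCP orientation; "force": force on the tool from outside, world axes, zero at the start; "moment": the same for the moment, N m; "opening": finger opening in m.
Only numpy, scipy, OpenCV 4.12 (cv2) and the standard library are available. Lean on these libraries where they do the work, as an engineer would, in place of code of your own. Each camera call takes 0.05 s, during which the arm holds its last target. There are 200 camera calls.

TASK

Slip the orange spacer down over the upright castor stem until it sits fully home on the castor's crown, and let go of it. Then draw the green inspection lamp out of its holder, turn it to a slant about midway between upright and level, and keep it held up with its lens pointing down at the spacer from about 10 cm away so the fit can be checked: finish while still holding it there, steady and touching nothing else. Leave the steel case corners and the screw jar where they are.

Things in the scene. Friction and masses are not known exactly. Their poses are not given: they have to be found in the camera images.
- spacer_center (a point): orange nylon spacer sleeve, a plain ring 36 mm outside, 18 mm bore, 28 mm high, 30 g or so; starts standing on the case top on one of its flat ends, bore upright. This point is its centre, half-way up on the bore axis; z is the bore axis.
- seat (a point): where the spacer's centre is when fully home: on the castor stem's axis, 14 mm above the castor's flat crown (a steel disc 52 mm across, its top 95 mm above the case top). The castor, with a 70 mm blue wheel in a steel fork, is fixed stem up in a wooden jig 110 by 90 mm and 40 mm high; x runs along the jig. It stands to the left or to the right.
- stem_top (a point): centre of the top end of the castor's smooth upright stem: 14 mm diameter, 45 mm long from the crown, the last 6 mm tapered to 8 mm; its top is 140 mm above the case top
- holder_hole (a point): lamp holder, fixed, on the other side from the castor: a grey square plate 80 by 80 mm on four corner posts, its top 75 mm above the case top, with one upright through hole of 35 mm diameter. This point is the hole's centre at the plate's top face.
- lamp_center (a point): inspection lamp, 140 mm long, about 140 g, hanging upright in the holder, lens down. From the lens: round black head, 30 mm diameter, 62 mm long, hanging through the hole; round black collar, 44 mm across, 8 mm thick, resting on the plate; green handle above. This point is mid-length on its axis, 70 mm from the lens, level with the collar's top; z runs from lens to tail.
- lamp_handle (a point): centre of the lamp's green handle, 35 mm above lamp_center: flat-sided, 70 mm long, standing free above the collar, 24 mm thick along its x and 32 mm wide along its y; same axes as lamp_center
- lens (a point): centre of the lamp's lens face, at the lamp's lower end, 70 mm from lamp_center along the lamp's -z; the lamp shines along -z
- corner0_c (a point): a bystander: chromed steel ball corner for a case, a three-legged cap about 80 mm across and 47 mm high, standing on the case top; this point is on its axis, 20 mm above its underside
- corner1_c (a point): a bystander: chromed steel ball corner for a case, a three-legged cap about 80 mm across and 47 mm high, standing on the case top; this point is on its axis, 20 mm above its underside
- corner2_c (a point): a bystander: chromed steel ball corner for a case, a three-legged cap about 80 mm across and 47 mm high, standing on the case top; this point is on its axis, 20 mm above its underside
- jar_c (a point): a bystander: pale screw jar with black cap, 52 mm diameter, 60 mm high, standing; this point is its centre
Not all that is in view belongs to the job. Of the things shaped like the part that bears spacer_center, the orange one is meant. Leave any pink look-alike of the part that bears lamp_center alone.

How it is judged (in metres and radians):
On the way, in this order (a step that is already met when the one before it is completed fails the run):
1. the spacer is fully home over the castor stem and let go (horizontal distance between spacer_center and seat below 0.004 m and distance between spacer_center and seat below 0.005 m and contact force between the fingers and spacer below 0.05 N and linear speed of spacer below 0.02 m/s), for 0.2 s.
2. the lamp is drawn clear of its holder, in the gripper (height (world z) of lens above 0.085 m and contact force between the fingers and lamp above 1 N), for 0.1 s.
At the end, for the whole second after the job is handed in: Spacer home (within 4 mm sideways, 5 mm in all), not touched by the fingers. Lamp held still in the gripper, touching nothing else, lens over 120 mm up, axis 30 to 60 degrees from vertical, lens lower; spacer centre 50 to 170 mm before the lens and within 25 mm of its axis in lamp x and y (all of step 1 and angle between lamp's own z axis and vertical between 0.52 and 1.05 rad and x of spacer_center in the frame of lens between -0.025 and 0.025 m and y of spacer_center in the frame of lens between -0.025 and 0.025 m and z of spacer_center in the frame of lens between -0.17 and -0.05 m and contact force between the fingers and lamp above 1 N and height (world z) of lens above 0.12 m and contact force between lamp and holder below 0.05 N and contact force between lamp and castor below 0.05 N and contact force between lamp and spacer below 0.05 N and linear speed of lamp below 0.03 m/s); the arm keeps its last pose, push and grip.
It fails at once if a case corner or the screw jar is shifted by more than 20 mm (distance of any of corner0_c, corner1_c, corner2_c, jar_c from where it was at the start of the episode above 0.02 m).
It also fails if it takes over 61 s, if anything falls off the work surface, if the arm or the gripper's body presses on something with over 40 N, if the wrist force passes 120 N, or if a joint passes its speed limit or range.

## Working session

There is one attempt and no reset: what is moved stays moved. The work goes in short steps, Python scripts to look and compute and a tool call to move; the robot and the scene stay as the last step left them, time stands still between calls to the robot, and variables do not carry over. Pictures are saved under pics/ and viewed, about 8 in all and at most 12, crops included, and the job is handed in when it is done.

Besides the shell and the picture viewer there is one more tool, called in YAML: its name, and indented under it one key for each argument. move_arm: Moves the arm, as the interface text tells. Its arguments: {"type":"object","properties":{"commands":{"type":"array"},"jaw":{"type":"number"}},"required":["commands"]}

```bash
ls; mkdir -p pics
python3 - <<'E'
from plant import *
import cv2,numpy as np
print(get_obs())
ims=[]
for n in("side","top","wrist"):
    p,d=snapshot(n); np.savez(f"pics/{n}0.npz",p=p,d=d); ims.append(p); c=calibration(n); print(n,{k:np.round(v,4).tolist() for k,v in c.items() if hasattr(v,'shape') or isinstance(v,list)}, list(c))
    cv2.imwrite(f"pics/{n}0.png",p[:,:,::-1])
print(ctrl.grip_point_offset)
E
```

```text
pics
{'clock': 0.0, 'joint_pos': array([ 9.15636092e+01,  2.05900928e+01,  6.34347844e-01, -1.87742411e-02,
       -7.01338010e+01, -1.65063729e+01]), 'qvel': array([ 0.08574471,  0.07736669,  0.03464012,  0.06746304,  0.01447258,
       -0.03238287]), 'tau': array([-1.19388413e-03, -5.82722390e+01,  2.93061054e+01,  6.99684530e+00,
        7.01167941e-03, -1.68958773e-04]), 'tool_pos': array([0.17395522, 0.65165284, 0.18814646]), 'orientation': array([  5.35797793,  89.90873075, -99.59117958]), 'force': array([-0.728236  , -0.42001649,  0.23647563]), 'moment': array([ 0.01782342, -0.00764383,  0.00476318]), 'opening': 0.08774953434413596}
side {'mtx': [[410.3603, 0.0, 255.0918], [0.0, 410.3603, 194.5831], [0.0, 0.0, 1.0]], 'T': [[-0.9433, 0.2475, -0.221, 0.3995], [-0.3312, -0.6614, 0.6729, 0.5739], [0.0204, 0.708, 0.7059, 0.6976], [0.0, 0.0, 0.0, 1.0]]} ['mtx', 'T']
top {'mtx': [[459.9604, 0.0, 255.2056], [0.0, 459.9604, 185.4012], [0.0, 0.0, 1.0]], 'T': [[0.0042, 0.9938, -0.1109, 0.473], [-1.0, 0.0042, 0.0001, 0.01], [0.0005, 0.1109, 0.9938, 0.9889], [0.0, 0.0, 0.0, 1.0]]} ['mtx', 'T']
wrist {'mtx': [[315.3692, 0.0, 257.5403], [0.0, 315.3692, 189.8191], [0.0, 0.0, 1.0]], 'tool_from_camera': [[0.0014, 0.2514, -0.9679, -0.1944], [-0.0003, 0.9679, 0.2514, 0.0671], [1.0, -0.0, 0.0014, -0.0017], [0.0, 0.0, 0.0, 1.0]]} ['mtx', 'tool_from_camera']
0.0188
```

View pics/top0.png

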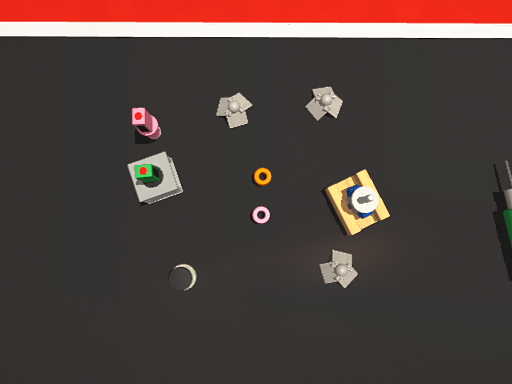

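View pics/side0.png

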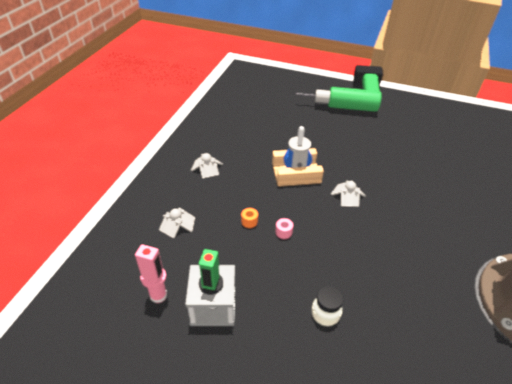

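The top view shows the orange ring at about (262,177) with the pink one at (261,215). The castor is at (365,198) on the right and the holder with the green lamp at (147,172) on the left. The pink lamp is at (145,122), the jar at (182,277), and the corners at (234,107), (325,101) and (341,270).

The moves only allow a spin about the tool's own x axis, so the lamp has to be slanted by pivoting it in the jaws against something fixed.

```bash
cat > h.py <<'E'
from plant import *
import cv2,numpy as np
from scipy.spatial.transform import Rotation as Ro
def tool():
    o=get_obs(); T=np.eye(4); T[:3,:3]=Ro.from_euler('xyz',o['orientation'],degrees=True).as_matrix(); T[:3,3]=o['tool_pos']; return T,o
def shot(n):
    c=calibration(n); T=c['T'] if 'T' in c else tool()[0]@c['tool_from_camera']
    p,d=snapshot(n); return p,d,np.array(c['mtx']),np.array(T)
def pts(d,K,T):
    v,u=np.indices(d.shape); X=np.stack([(u-K[0,2])/K[0,0]*d,-(v-K[1,2])/K[1,1]*d,-d],-1)
    return X@T[:3,:3].T+T[:3,3]
def plane(u,v,z,K,T):
    r=T[:3,:3]@np.array([(u-K[0,2])/K[0,0],-(v-K[1,2])/K[1,1],-1.]); return T[:3,3]+r*(z-T[2,3])/r[2]
def hsv(p,lo,hi): return cv2.inRange(cv2.cvtColor(p,cv2.COLOR_RGB2HSV),lo,hi)
E
python3 - <<'E'
from h import *
np.set_printoptions(precision=4,suppress=True)
T,o=tool(); print("tool R\n",T[:3,:3])
c=calibration('top');K=np.array(c['mtx']);C=np.array(c['T']);f=np.load('pics/top0.npz');p,d=f['p'],f['d'];P=pts(d,K,C)
print("table z",np.median(P[200:260,40:120,2]))
m=(hsv(p,(8,150,150),(22,255,255))>0); m[:60]=0
def rep(n,q): print(n,len(q),q.mean(0),'rng',np.ptp(q,0), (q.min(0)+q.max(0))/2) if len(q) else print(n,0)
v,u=np.indices(d.shape)
o_=m&(abs(u-262)<20)&(abs(v-177)<20); rep('orange top',P[o_&(P[...,2]>.024)])
(cx,cy),r=cv2.minEnclosingCircle(np.argwhere(o_)[:,::-1].astype(np.float32));print(cx,cy,plane(cx,cy,.028,K,C))
w=(abs(u-360)<45)&(abs(v-198)<45)
for a,b in((.036,.044),(.09,.1),(.12,.15)): 
    q=P[w&(P[...,2]>a)&(P[...,2]<b)];rep(f'castor {a}',q)
    if a<.05: print(cv2.minAreaRect((q[:,:2]*1000).astype(np.float32)))
w=(abs(u-155)<45)&(abs(v-180)<40)
q=P[w&(P[...,2]>.07)&(P[...,2]<.08)];print('plate',cv2.minAreaRect((q[:,:2]*1000).astype(np.float32)),q[:,2].mean())
g=hsv(p,(45,120,60),(75,255,255))>0; q=P[w&(P[...,2]>.147)];rep('lamp tail',q);print(cv2.minAreaRect((q[:,:2]*1000).astype(np.float32)))
for n,a,b in(('pink',145,122),('jar',182,277),('c0',234,107),('c1',325,101),('c2',341,270),('pinkring',261,215)): 
    q=P[(abs(u-a)<25)&(abs(v-b)<25)&(P[...,2]>.02)&~((abs(u-155)<28)&(v>147))];rep(n,q)
E
```

```text
tool R
 [[-0.0002  0.9662 -0.258 ]
 [-0.0012 -0.258  -0.9662]
 [-1.      0.0001  0.0012]]
table z -0.0007794886652341959
orange top 157 [ 0.6005 -0.0057  0.027 ] rng [0.0344 0.0339 0.0069] [ 0.6006 -0.0065  0.0276]
262.256103515625 175.9146270751953 [ 0.6005 -0.0048  0.028 ]
castor 0.036 968 [ 0.5439 -0.1985  0.0394] rng [0.1352 0.1261 0.008 ] [ 0.547  -0.2039  0.04  ]
((546.5838623046875, -204.1916961669922), (109.35723876953125, 90.81443786621094), 26.456661224365234)
castor 0.09 475 [ 0.546  -0.2031  0.0944] rng [0.0493 0.0518 0.0096] [ 0.5463 -0.2044  0.0949]
castor 0.12 54 [ 0.546  -0.2021  0.1352] rng [0.0132 0.0125 0.0236] [ 0.5467 -0.2034  0.1318]
plate ((592.78759765625, 216.12997436523438), (80.43264770507812, 80.49958801269531), 20.02815055847168) 0.07419730372611118
lamp tail 263 [0.5789 0.1921 0.2474] rng [0.1327 0.2219 0.8418] [0.5394 0.1209 0.568 ]
((544.7079467773438, 117.38658905029297), (255.8400421142578, 35.13628005981445), 64.09635162353516)
pink 579 [0.6899 0.2215 0.1266] rng [0.247  0.2416 0.968 ] [0.5965 0.1308 0.5049]
jar 265 [0.3935 0.1418 0.066 ] rng [0.1095 0.1483 0.9686] [0.4183 0.0841 0.5046]
c0 314 [0.7391 0.0545 0.0579] rng [0.3001 0.07   0.9689] [0.6231 0.045  0.5044]
c1 311 [ 0.7515 -0.1334  0.0676] rng [0.3104 0.1761 0.9689] [ 0.6282 -0.078   0.5044]
c2 361 [ 0.4095 -0.1589  0.065 ] rng [0.0924 0.2033 0.9688] [ 0.4268 -0.0916  0.5045]
pinkring 177 [ 0.5181 -0.0022  0.0487] rng [0.062  0.0335 0.9677] [ 0.504  -0.0024  0.505 ]
```

move_arm:
  commands:
    - [[0,1.5,1.3,0],[0,2.9,2.6,0],[0,2.9,2.6,0],[0,2.9,2.6,0],[0,2.9,2.6,0],[0,2.9,2.6,0],[0,2.9,2.6,0],[0,2.9,2.6,0]]
  jaw: 6.5

```text
clock: 0.95
tool_pos: [0.3349, 0.406, 0.189]
orientation: [-22.5, 90.0, -127.5]
force: [0.3, -0.2, 0.3]
opening: 0.0652
```

move_arm:
  commands:
    - [[0,2.9,2.6,0],[0,2.9,2.6,0],[0,2.9,2.6,0],[0,2.9,2.6,0],[0,2.9,2.6,0],[0,2.9,2.6,0],[0,2.9,2.6,0],[0,2.9,2.6,0]]

```text
clock: 1.75
tool_pos: [0.5054, 0.1452, 0.1891]
orientation: [-146.4, 90.0, 108.7]
force: [0.3, 0.8, -0.4]
opening: 0.0649
```

move_arm:
  commands:
    - [[0,2.9,2.7,0],[0,2.9,2.7,0],[0,2.9,2.7,0],[0,2.6,2.4,0],[0,1.8,1.6,0],[0,0,0,0],[0,0,0,0]]

```text
clock: 2.45
tool_pos: [0.6, -0.0044, 0.1884]
orientation: [-70.0, 89.9, -175.0]
force: [0.3, -0.1, 1.0]
opening: 0.0649
```

```bash
cat > sp.py <<'E'
from h import *
np.set_printoptions(precision=4,suppress=True)
T,o=tool(); p,d,K,C=shot('wrist'); cv2.imwrite('pics/w1.png',p[:,:,::-1]); P=pts(d,K,C)
m=hsv(p,(5,150,120),(22,255,255)); n,l,s,c=cv2.connectedComponentsWithStats(m); i=1+np.argmax(s[1:,4]); m=(l==i)&(d>0)
q=P[m&(P[...,2]>.023)&(P[...,2]<.032)]; print(s[i],len(q),q.mean(0),np.ptp(q,0))
(x,y),r=cv2.minEnclosingCircle((q[:,:2]*1000).astype(np.float32)); ctr=np.array([x/1000,y/1000,q[:,2].mean()]); print('circle',ctr,r)
print('tool',o['tool_pos'],T[:3,:3].round(3).tolist(),'delta in tool cm',(T[:3,:3].T@(ctr-T[:3,3])*100), o['joint_pos'])
E
python3 sp.py
```

```text
sp.py:5: RuntimeWarning: Mean of empty slice.
  q=P[m&(P[...,2]>.023)&(P[...,2]<.032)]; print(s[i],len(q),q.mean(0),np.ptp(q,0))
  ret = um.true_divide(
Traceback (most recent call last):
  File "sp.py", line 5, in <module>
    q=P[m&(P[...,2]>.023)&(P[...,2]<.032)]; print(s[i],len(q),q.mean(0),np.ptp(q,0))
                                                                        ~~~~~~^^^^^
ValueError: zero-size array to reduction operation maximum which has no identity
```

View pics/w1.png

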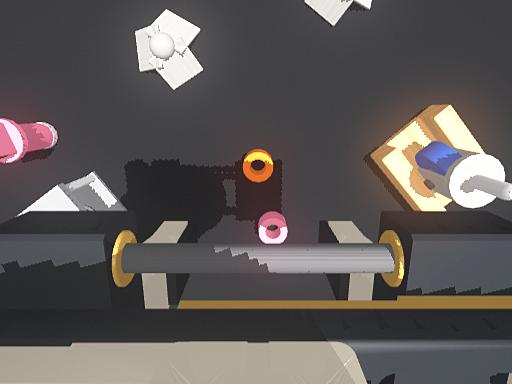

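The orange ring is at (258,165) between and ahead of the fingers, with the pink ring at (272,228) and the castor at (470,180). My mask caught the jig instead, so I'll restrict it.

```bash
sed -i "s/^m=hsv.*/m=hsv(p,(5,150,100),(30,255,255)); m[:,:225]=0; m[:,295:]=0; m[:130]=0; m[200:]=0; m=(m>0)\&(d>0); print(np.percentile(P[m][:,2],[2,50,98]) ); s=[0];i=0/" sp.py; python3 sp.py
```

```text
[-0.0018  0.0261  0.0279]
0 527 [ 0.6024 -0.0023  0.0264] [0.0347 0.035  0.0054]
circle [ 0.6026 -0.0027  0.0264] 17.76830291748047
tool [ 0.5999 -0.0038  0.1887] [[-0.001, 0.966, -0.258], [0.0, -0.258, -0.966], [-1.0, -0.001, 0.0]] delta in tool cm [16.2336  0.2536 -0.1781] [ 18.2722  13.573   -9.1793  -0.0166 -67.2861  56.765 ]
```

move_arm:
  commands:
    - [[2,0.2,-0.1,0],[3,0,0,0],[3,0,0,0],[3,0,0,0],[3,0,0,0],[2.2,0,0,0],[1.2,0,0,0],[0.8,0,0,0]]

```text
clock: 3.35
tool_pos: [0.6022, -0.0028, 0.0066]
orientation: [-50.7, 90.0, -155.5]
force: [0.6, 0.5, -0.0]
opening: 0.0651
```

move_arm:
  commands:
    - [[0,0,0,0],[0,0,0,0],[0,0,0,0],[0,0,0,0],[0,0,0,0],[0,0,0,0],[0,0,0,0]]
  jaw: 2.5

```text
clock: 4.05
tool_pos: [0.6025, -0.0035, 0.0072]
orientation: [117.4, 90.0, 12.5]
force: [-1.1, -0.5, -0.2]
opening: 0.0252
```

Run:
```python
from h import *
a=shot('wrist')[0]; b=shot('top')[0]
cv2.imwrite('pics/v2.png',np.hstack([a,cv2.resize(b[130:250,190:350],(512,384))])[:,:,::-1][:, :1024]); im=cv2.imread('pics/v2.png'); cv2.imwrite('pics/v2.png',cv2.resize(im,(800,300)))
```

```text
(no output)
```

View pics/v2.png

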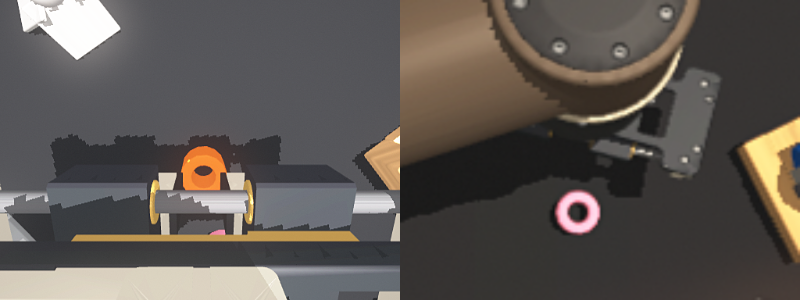

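The grip squeezed the ring out in tool +y: in the left half it sits at about (202,168), ahead of the closed fingers. I'll measure where it is now relative to the tool.

```bash
cat > sp.py <<'E'
from h import *
import sys
np.set_printoptions(precision=4,suppress=True)
T,o=tool(); p,d,K,C=shot('wrist'); P=pts(d,K,C); np.savez('pics/w.npz',p=p,d=d,K=K,C=C,T=T)
m=hsv(p,(3,150,100),(30,255,255)); u0,u1,v0,v1=map(int,sys.argv[1:5]); z0,z1=map(float,sys.argv[5:7])
w=np.zeros(d.shape,bool); w[v0:v1,u0:u1]=1; m=(m>0)&w&(d>0); q=P[m]; print('z pct',np.percentile(q[:,2],[2,50,98]))
q=q[(q[:,2]>z0)&(q[:,2]<z1)]
(x,y),r=cv2.minEnclosingCircle((q[:,:2]*1000).astype(np.float32)); ctr=np.array([x/1000,y/1000,q[:,2].mean()]); print('circle',len(q),ctr,r)
print('tool',o['tool_pos'],'delta in tool cm',(T[:3,:3].T@(ctr-T[:3,3])*100))
E
python3 sp.py 215 305 170 245 .022 .034; python3 -c "
from h import *
print(T:=tool()[0][:3,:3].round(3).tolist())"
```

```text
z pct [0.0011 0.0258 0.0278]
circle 1569 [ 0.6028 -0.0031  0.0262] 17.580636978149414
tool [ 0.6025 -0.0035  0.0071] delta in tool cm [-1.9126  0.0194 -0.051 ]
[[-0.0, 0.966, -0.258], [-0.0, -0.258, -0.966], [-1.0, -0.0, 0.0]]
```

Run:
```python
from h import *
f=np.load('pics/w.npz'); a=cv2.resize(f['p'][170:300,180:340],(480,390),interpolation=cv2.INTER_CUBIC)
b=shot('side')[0][150:270,195:315]; b=cv2.resize(b,(310,310),interpolation=cv2.INTER_CUBIC)
im=np.zeros((390,790,3),np.uint8); im[:390,:480]=a; im[:310,480:]=b; cv2.imwrite('pics/v3.png',im[:,:,::-1])
```

```text
(no output)
```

View pics/v3.png

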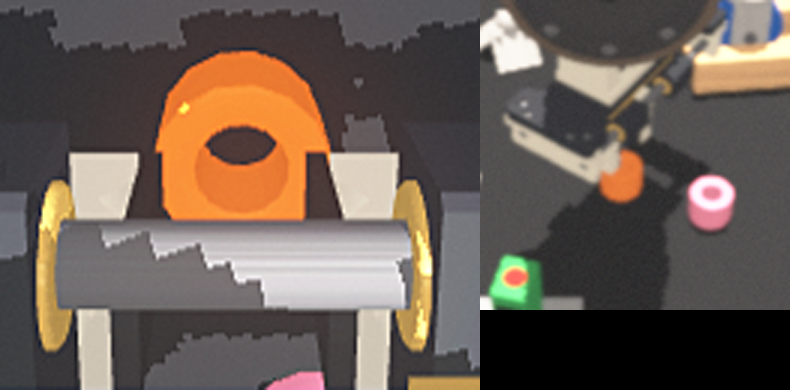

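Run:
```python
from h import *
f=np.load('pics/w.npz'); P=pts(f['d'],f['K'],f['C']); T=f['T']; Q=(P-T[:3,3])@T[:3,:3]*1000
for r in (196,204,212,220,228,236):
    print(r,[(c,*Q[r,c].round().astype(int)) for c in range(200,316,6)])
```

```text
196 [(200, np.int64(8), np.int64(10), np.int64(-40)), (206, np.int64(9), np.int64(10), np.int64(-36)), (212, np.int64(8), np.int64(10), np.int64(-32)), (218, np.int64(8), np.int64(10), np.int64(-28)), (224, np.int64(9), np.int64(10), np.int64(-24)), (230, np.int64(8), np.int64(10), np.int64(-20)), (236, np.int64(9), np.int64(10), np.int64(-16)), (242, np.int64(-3), np.int64(13), np.int64(-12)), (248, np.int64(-11), np.int64(15), np.int64(-8)), (254, np.int64(-15), np.int64(17), np.int64(-4)), (260, np.int64(-15), np.int64(17), np.int64(-1)), (266, np.int64(-16), np.int64(17), np.int64(3)), (272, np.int64(-10), np.int64(15), np.int64(7)), (278, np.int64(1), np.int64(12), np.int64(11)), (284, np.int64(8), np.int64(10), np.int64(16)), (290, np.int64(9), np.int64(10), np.int64(20)), (296, np.int64(6), np.int64(11), np.int64(23)), (302, np.int64(9), np.int64(10), np.int64(28)), (308, np.int64(9), np.int64(10), np.int64(32)), (314, np.int64(9), np.int64(10), np.int64(36))]
204 [(200, np.int64(8), np.int64(5), np.int64(-41)), (206, np.int64(9), np.int64(4), np.int64(-37)), (212, np.int64(7)
[... 4142 characters left out ...]
), (236, np.int64(-20), np.int64(-6), np.int64(-15)), (242, np.int64(-20), np.int64(-7), np.int64(-11)), (248, np.int64(-19), np.int64(-7), np.int64(-8)), (254, np.int64(-14), np.int64(-9), np.int64(-4)), (260, np.int64(-13), np.int64(-10), np.int64(0)), (266, np.int64(-15), np.int64(-9), np.int64(3)), (272, np.int64(-20), np.int64(-7), np.int64(7)), (278, np.int64(-20), np.int64(-7), np.int64(10)), (284, np.int64(-53), np.int64(8), np.int64(11)), (290, np.int64(-58), np.int64(9), np.int64(13)), (296, np.int64(-57), np.int64(9), np.int64(16)), (302, np.int64(-61), np.int64(11), np.int64(18)), (308, np.int64(-62), np.int64(11), np.int64(21)), (314, np.int64(-114), np.int64(33), np.int64(14))]
```

The table shows on both sides of the ring, and the visible finger faces end well behind the stated TCP. So the fingers closed above the ring and it has not moved. I'll check where the fingers really end.

```bash
python3 - <<'E'
from h import *
f=np.load('pics/w.npz'); P=pts(f['d'],f['K'],f['C']); T=f['T']; Q=(P-T[:3,3])@T[:3,:3]*1000
for c in (208,214,220,226,232,286,292,298,304):
    print(c,[tuple(int(x) for x in Q[r,c].round()) for r in range(218,236,1)])
E
grep -c . /dev/null; python3 -c "
from plant import ctrl
print([a for a in dir(ctrl) if a[0]!='_']); print({a:getattr(ctrl,a) for a in dir(ctrl) if a[0]!='_' and not callable(getattr(ctrl,a))})"
```

```text
208 [(8, -5, -36), (8, -6, -36), (9, -7, -36), (-43, 11, -27), (-43, 11, -27), (-44, 11, -27), (-46, 11, -27), (-48, 11, -26), (-49, 11, -26), (-51, 11, -26), (-51, 11, -26), (-52, 11, -26), (-53, 11, -26), (-56, 11, -25), (-56, 11, -25), (-59, 11, -25), (-59, 11, -25), (-61, 11, -24)]
214 [(8, -5, -32), (8, -6, -32), (8, -7, -32), (-42, 11, -24), (-44, 11, -24), (-45, 11, -24), (-47, 11, -24), (-48, 11, -23), (-50, 11, -23), (-51, 11, -23), (-51, 11, -23), (-52, 11, -23), (-54, 11, -23), (-56, 11, -22), (-56, 11, -22), (-59, 11, -22), (-60, 11, -22), (-61, 11, -22)]
220 [(8, -5, -28), (9, -6, -28), (8, -7, -28), (-43, 12, -21), (-43, 11, -21), (-46, 11, -21), (-47, 11, -21), (-48, 11, -20), (-50, 11, -20), (-51, 11, -20), (-52, 11, -20), (-53, 11, -20), (-54, 11, -20), (-56, 11, -20), (-56, 11, -19), (-55, 10, -20), (-56, 10, -20), (-56, 9, -20)]
226 [(9, -6, -24), (7, -6, -23), (8, -7, -23), (9, -8, -24), (7, -8, -23), (9, -9, -24), (-42, 9, -18), (-43, 9, -18), (-45, 9, -18), (-47, 10, -18), (-49, 10, -17), (-50, 10, -17), (-50, 9, -17), (-52, 10, -17), (-53, 10, -17), (-54, 9, -1
[... 750 characters left out ...]
, (-55, 11, 14), (-55, 11, 14), (-53, 10, 15), (-54, 9, 15), (-54, 9, 15), (-55, 9, 14)]
298 [(8, -5, 25), (-194, 67, -2), (8, -7, 25), (-42, 11, 19), (-43, 11, 19), (-45, 11, 18), (-46, 11, 18), (-47, 11, 18), (-49, 11, 18), (-50, 11, 18), (-52, 11, 18), (-52, 11, 18), (-55, 11, 17), (-56, 11, 17), (-57, 11, 17), (-58, 11, 17), (-58, 10, 17), (-57, 10, 17)]
304 [(9, -6, 30), (9, -6, 30), (7, -6, 29), (-42, 11, 22), (-44, 11, 22), (-45, 11, 21), (-47, 11, 21), (-48, 11, 21), (-48, 11, 21), (-50, 11, 21), (-50, 10, 21), (-52, 11, 20), (-54, 11, 20), (-55, 11, 20), (-57, 11, 20), (-56, 10, 20), (-59, 11, 19), (-60, 11, 19)]
0
['PlanningError', 'grip_point_offset']
{'grip_point_offset': 0.0188}
```

The pads end about 36 mm behind the stated TCP, so the real fingertips are about 43 mm above the table. I'll open and go down gently in steps, watching the force.

move_arm:
  commands:
    - [[0,0,0,0],[0,0,0,0],[0.5,0,0,0],[0.5,0,0,0],[0.5,0,0,0],[0,0,0,0]]
  jaw: 6.5

```text
clock: 4.85
tool_pos: [0.6017, -0.0037, -0.0091]
orientation: [-61.6, 89.9, -166.5]
force: [-1.0, 0.0, 0.7]
opening: 0.0639
```

Run:
```python
from h import *
T,o=tool();p,d,K,C=shot('wrist');Q=(pts(d,K,C)-T[:3,3])@T[:3,:3]*1000
m=(d>0)&(abs(Q[...,1]-10.5)<2)&(abs(Q[...,2])<75)&(abs(Q[...,2])>25)&(Q[...,0]>-70)&(Q[...,0]<-5)
q=Q[m]; print(o['tool_pos'],o['force'],len(q)); 
for s in(-1,1):
    k=q[q[:,2]*s>0]; print(s,np.percentile(k[:,0],[90,97,99.5]).round(1),np.percentile(k[:,2],[1,50,99]).round(1))
```

```text
[ 0.60169112 -0.00368454 -0.00910063] [-1.03816849  0.01116603  0.68440388] 2561
-1 [-7.5 -7.  -6.6] [-73.5 -42.9 -26.3]
1 [-7.3 -6.7 -6.3] [26.7 39.8 73.6]
```

move_arm:
  commands:
    - [[0.5,0,0,0],[0.5,0,0,0],[0.4,0,0,0],[0,0,0,0]]

```text
clock: 5.3
tool_pos: [0.6019, -0.0037, -0.0228]
orientation: [-61.0, 89.9, -166.0]
force: [0.2, -0.2, -0.4]
opening: 0.0652
```

move_arm:
  commands:
    - [[0.3,0,0,0],[0.3,0,0,0],[0,0,0,0]]

```text
clock: 5.6
tool_pos: [0.6022, -0.0036, -0.0284]
orientation: [-64.0, 90.0, -168.9]
force: [0.0, -0.7, -0.1]
opening: 0.0649
```

move_arm:
  commands:
    - [[0,0,0,0],[0,0,0,0],[0,0,0,0],[0,0,0,0],[0,0,0,0],[0,0,0,0]]
  jaw: 2.5

```text
clock: 6.2
tool_pos: [0.6025, -0.0035, -0.0278]
orientation: [106.0, 90.0, 1.1]
force: [-1.1, -0.3, 1.1]
opening: 0.0357
```

move_arm:
  commands:
    - [[-1,0,0,0],[-3,0,0,0],[-3,0,0,0],[-3,0,0,0],[-3,0,0,0],[-3,0,0,0],[-2,0,0,0],[-1,0,0,0]]

```text
clock: 7.0
tool_pos: [0.6034, -0.0034, 0.1651]
orientation: [116.7, 89.8, 11.8]
force: [0.8, 1.0, -0.5]
opening: 0.0352
```

move_arm:
  commands:
    - [[0,0,1.5,0],[0,0,3,0],[0,0,3,0],[0,0,3,0],[0,0,2.5,0],[0,0,1,0],[0,0,0,0],[0,0,0,0]]

```text
clock: 7.8
tool_pos: [0.566, -0.1388, 0.1614]
orientation: [-81.4, 89.9, 173.6]
force: [-0.1, -0.1, 0.5]
opening: 0.0357
```

Run:
```python
from h import *
np.set_printoptions(precision=4,suppress=True)
T,o=tool();p,d,K,C=shot('wrist');P=pts(d,K,C);Q=(P-T[:3,3])@T[:3,:3]*1000
np.savez('pics/w2.npz',p=p,d=d,K=K,C=C,T=T); cv2.imwrite('pics/w2.png',p[:,:,::-1]); print(o['tool_pos'],o['opening'],o['joint_pos'])
m=(hsv(p,(3,150,100),(30,255,255))>0)&(d>0)&(Q[...,0]>-75)&(Q[...,0]<-20)&(abs(Q[...,2])<25)&(abs(Q[...,1])<30)
q=Q[m]; print('ring x',np.percentile(q[:,0],[1,20,50,80,99])); top=np.percentile(q[:,0],5); k=q[abs(q[:,0]-np.median(q[:,0]))<4]
print(cv2.minEnclosingCircle(k[:,1:].astype(np.float32)), np.ptp(k,0),len(k))
for a,b in((.088,.1),(.105,.131),(.131,.145)):
    w=(d>0)&(P[...,2]>a)&(P[...,2]<b)&(abs(P[...,0]-.5465)<.035)&(abs(P[...,1]+.204)<.035); q=P[w]; print(a,len(q),q.mean(0),(q.min(0)+q.max(0))/2,np.ptp(q,0))
    if a<.1: print(cv2.minEnclosingCircle((q[:,:2]*1000).astype(np.float32)))
```

```text
[ 0.566  -0.1388  0.1614] 0.03570665353528899 [  5.4279  13.0978 -13.5221  -0.0126 -63.4339  69.5988]
ring x [-55.6527 -54.6775 -53.8517 -43.6184 -29.3739]
((-0.38927531242370605, -1.9815491437911987), 18.006771087646484) [ 6.4789 35.663  33.4397] 1701
0.088 2145 [ 0.5526 -0.2002  0.0935] [ 0.549  -0.2015  0.094 ] [0.0492 0.0518 0.0119]
((548.0431518554688, -201.6231231689453), 26.017765045166016)
0.105 212 [ 0.5524 -0.1991  0.1188] [ 0.55   -0.2011  0.118 ] [0.0098 0.0131 0.0259]
0.131 241 [ 0.5499 -0.2008  0.1363] [ 0.5497 -0.2015  0.1354] [0.0105 0.0137 0.0086]
```

View pics/w2.png

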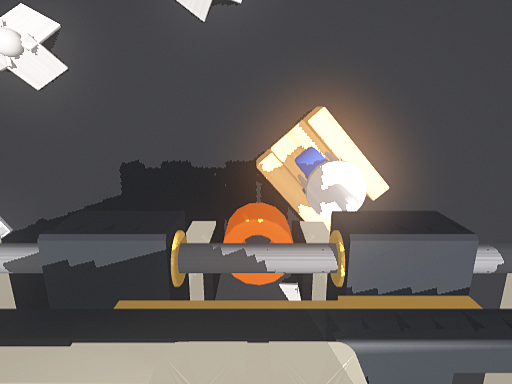

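The ring is held at about (258,245), and the castor crown and stem are at (337,185). The crown's fitted radius of 26.0 mm matches, so I'll use the wrist-relative offset of +6.7 cm in z and −0.1 cm in y.

move_arm:
  commands:
    - [[0,0,2.5,0],[0,-0.1,2.5,0],[0,0,1.2,0],[0,0,0.5,0],[1,0,0,0],[1.5,0,0,0],[1,0,0,0],[0,0,0,0]]

```text
clock: 8.65
tool_pos: [0.5471, -0.2023, 0.125]
orientation: [-84.4, 89.8, 170.6]
force: [0.5, 0.3, 0.7]
opening: 0.0354
```

Run:
```python
from h import *
np.set_printoptions(precision=4,suppress=True)
T,o=tool();p,d,K,C=shot('wrist');P=pts(d,K,C);Q=(P-T[:3,3])@T[:3,:3]*1000
print(o['tool_pos'],o['opening'],o['force'])
m=(hsv(p,(3,150,100),(30,255,255))>0)&(d>0)&(Q[...,0]>-58)&(Q[...,0]<-20)&(abs(Q[...,2])<25)&(abs(Q[...,1])<30)
q=Q[m&(Q[...,0]<-50)]; (y,z),r=cv2.minEnclosingCircle(q[:,1:].astype(np.float32)); print('ring',y,z,r,(T[:3,:3]@[-.054,y/1000,z/1000]+T[:3,3]))
w=(d>0)&(P[...,2]>.09)&(P[...,2]<.099)&(abs(P[...,0]-.5465)<.035)&(abs(P[...,1]+.204)<.035)&~m; q=P[w]; print('crown',len(q),np.ptp(q,0))
print(cv2.minEnclosingCircle((q[:,:2]*1000).astype(np.float32)))
s,ds,_,_=shot('side'); a=cv2.resize(s[110:200,250:350],(400,360),interpolation=cv2.INTER_CUBIC); b=cv2.resize(p[150:300,180:340],(384,360),interpolation=cv2.INTER_CUBIC); cv2.imwrite('pics/v4.png',np.hstack([a,b])[:,:,::-1])
```

```text
[ 0.5471 -0.2023  0.125 ] 0.035411718164228376 [0.5021 0.2857 0.6653]
ring -0.25684964656829834 -2.3706307411193848 18.192045211791992 [ 0.5477 -0.2     0.179 ]
crown 2264 [0.0455 0.0515 0.0087]
((547.677734375, -201.6741180419922), 26.066349029541016)
```

View pics/v4.png

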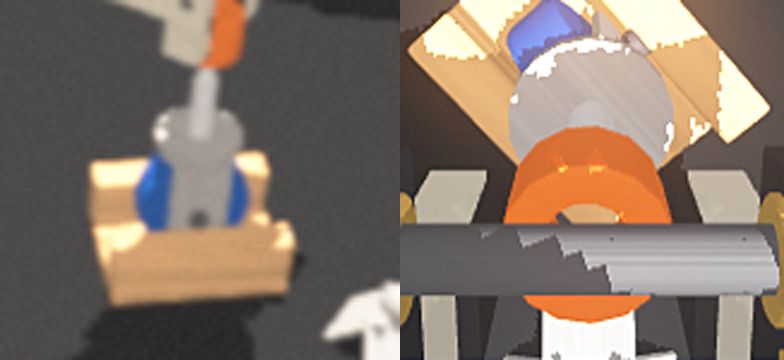

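The stem top is just under the ring in the side crop. The wrist measurement says 1.7 mm more along tool z, then down carefully.

move_arm:
  commands:
    - [[0,0,0.15,0],[0.5,0,0,0],[0.5,0,0,0],[0.5,0,0,0],[0.5,0,0,0],[0.5,0,0,0],[0,0,0,0]]

```text
clock: 9.45
tool_pos: [0.5472, -0.2046, 0.101]
orientation: [-83.5, 89.9, 171.5]
force: [-0.1, -0.5, 0.1]
opening: 0.0357
```

No contact force, so the stem is inside the bore. Continuing down.

move_arm:
  commands:
    - [[0.5,0,0,0],[0.5,0,0,0],[0.5,0,0,0],[0.5,0,0,0],[0.5,0,0,0],[0.2,0,0,0],[0,0,0,0]]

```text
clock: 10.15
tool_pos: [0.5475, -0.2047, 0.0746]
orientation: [-77.2, 90.0, 177.9]
force: [0.3, -0.3, -0.5]
opening: 0.0352
```

move_arm:
  commands:
    - [[0.2,0,0,0],[0,0,0,0],[0,0,0,0]]

```text
clock: 10.45
tool_pos: [0.5478, -0.2047, 0.0732]
orientation: [85.5, 90.0, -19.4]
force: [-0.6, 1.3, -0.1]
opening: 0.0358
```

move_arm:
  commands:
    - [[0.2,0,0,0],[0,0,0,0],[0,0,0,0]]

```text
clock: 10.75
tool_pos: [0.5477, -0.2047, 0.071]
orientation: [-79.8, 90.0, 175.3]
force: [0.4, -0.2, -0.1]
opening: 0.0354
```

move_arm:
  commands:
    - [[0.15,0,0,0],[0,0,0,0],[0,0,0,0]]

```text
clock: 11.05
tool_pos: [0.5477, -0.2047, 0.0695]
orientation: [-72.7, 90.0, -177.7]
force: [-0.1, 0.4, -0.3]
opening: 0.0361
```

move_arm:
  commands:
    - [[0.1,0,0,0],[0,0,0,0],[0,0,0,0]]

```text
clock: 11.35
tool_pos: [0.5477, -0.2047, 0.0685]
orientation: [-77.0, 90.0, 178.0]
force: [0.2, -0.3, 0.2]
opening: 0.0355
```

move_arm:
  commands:
    - [[0,0,0,0],[0,0,0,0],[0,0,0,0],[0,0,0,0]]
  jaw: 6.5

```text
clock: 11.75
tool_pos: [0.5478, -0.2047, 0.0686]
orientation: [97.0, 90.0, -8.0]
force: [-0.0, -0.2, -0.4]
opening: 0.0617
```

move_arm:
  commands:
    - [[-1,0,0,0],[-3,0,0,0],[-3,0,0,0],[-3,0,0,0],[-2,0,0,0],[-1,0,0,0],[0,0,0,0]]

```text
clock: 12.45
tool_pos: [0.5485, -0.2048, 0.2003]
orientation: [99.3, 89.8, -5.6]
force: [0.2, -0.2, -0.4]
opening: 0.0649
```

Run:
```python
from h import *
np.set_printoptions(precision=4,suppress=True)
T,o=tool();p,d,K,C=shot('wrist');P=pts(d,K,C); print(o['tool_pos'],o['opening'])
w=(d>0)&(abs(P[...,0]-.548)<.04)&(abs(P[...,1]+.2017)<.04)
m=w&(hsv(p,(3,150,100),(30,255,255))>0)&(P[...,2]>.09); print('orange z',np.percentile(P[m][:,2],[1,10,50,90,99]))
q=P[m&(P[...,2]>.115)]; print(len(q),cv2.minEnclosingCircle((q[:,:2]*1000).astype(np.float32)))
q=P[w&~m&(P[...,2]>.09)&(P[...,2]<.099)]; print('crown',len(q),q[:,2].mean(),cv2.minEnclosingCircle((q[:,:2]*1000).astype(np.float32)))
g,dg,Kg,Cg=shot('top'); Pg=pts(dg,Kg,Cg)
k=(dg>0)&(abs(Pg[...,0]-.592)<.07)&(abs(Pg[...,1]-.216)<.06)&(Pg[...,2]>.146)&(Pg[...,2]<.165)
q=Pg[k]; print('tail',len(q),q.mean(0),cv2.minAreaRect((q[:,:2]*1000).astype(np.float32)))
u,v=125,140; cv2.imwrite('pics/v5.png',np.hstack([cv2.resize(g[140:220,110:200],(405,360),interpolation=cv2.INTER_CUBIC),cv2.resize(p[100:300,150:350],(360,360))])[:,:,::-1])
```

```text
[ 0.5485 -0.2048  0.2003] 0.06492139760910164
orange z [0.1029 0.1199 0.1222 0.3304 0.3316]
1512 ((567.0379028320312, -205.70281982421875), 36.49362564086914)
crown 820 0.09372350455813733 ((547.9755859375, -201.40408325195312), 25.909387588500977)
tail 233 [0.5925 0.2155 0.1519] ((593.2847900390625, 215.78196716308594), (24.70442771911621, 32.07177734375), 6.584425449371338)
```

View pics/v5.png

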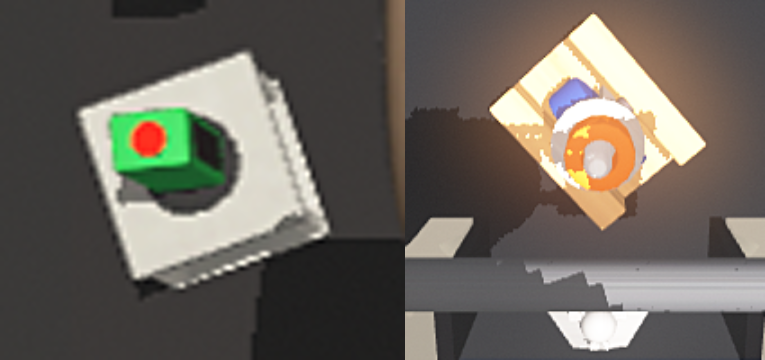

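The ring is home: its top is at 0.122 m and it is concentric with the crown in the right half. The lamp tail's sides measure 24.7 × 32.1 mm, with the thin axis about 6.6° from world x, centred at (0.593, 0.216). I'll spin so the jaws line up with the lamp's x axis and travel over it.

move_arm:
  commands:
    - [[0,0,0,0.14],[0,0,0,0.15],[0,0,0,0.15],[0,0,0,0.15],[0,0,0,0.15],[0,0,0,0.15],[0,0,0,0.15],[0,0,0,0.15]]
  jaw: 5

```text
clock: 13.35
tool_pos: [0.5469, -0.2045, 0.1967]
orientation: [-14.1, 89.8, 172.4]
force: [1.0, 0.4, -0.8]
opening: 0.0503
```

move_arm:
  commands:
    - [[0,-1.75,-0.4,0],[0,-3.5,-0.8,0],[0,-3.5,-0.8,0],[0,-3.5,-0.8,0],[0,-3.5,-0.8,0],[0,-3.5,-0.8,0],[0,-3.5,-0.8,0],[0,-3.5,-0.8,0]]

```text
clock: 14.15
tool_pos: [0.575, 0.0644, 0.1969]
orientation: [11.6, 89.8, -161.5]
force: [0.8, 0.1, 0.2]
opening: 0.0501
```

move_arm:
  commands:
    - [[0,-3.5,-0.8,0],[0,-3.5,-0.8,0],[0,-3.5,-0.8,0],[0,-2,-0.4,0],[0,0,0,0],[0,0,0,0]]

```text
clock: 14.75
tool_pos: [0.5881, 0.1904, 0.1973]
orientation: [24.9, 89.9, -148.1]
force: [-0.5, 0.4, -0.2]
opening: 0.0498
```

```bash
cat > lamp.py <<'E'
from h import *
np.set_printoptions(precision=4,suppress=True)
T,o=tool();p,d,K,C=shot('wrist');P=pts(d,K,C);Q=(P-T[:3,3])@T[:3,:3]*1000
print(o['tool_pos'],o['opening'],o['joint_pos'],'\n',T[:3,:3]); cv2.imwrite('pics/w6.png',p[:,:,::-1])
g=(hsv(p,(45,100,30),(80,255,255))>0)|(hsv(p,(0,150,120),(6,255,255))>0); m=g&(d>0)&(P[...,2]>.143)&(P[...,2]<.158)&(abs(P[...,0]-.593)<.03)&(abs(P[...,1]-.216)<.03)
q=Q[m]; print('tail',len(q),cv2.minAreaRect(q[:,1:].astype(np.float32)),P[m].mean(0))
E
python3 lamp.py
```

```text
[0.5881 0.1904 0.1973] 0.04984997479620886 [ 36.0085  15.0454  -6.0616  -0.0104 -69.0263 -29.0858] 
 [[-0.002   0.1205 -0.9927]
 [-0.0012 -0.9927 -0.1205]
 [-1.      0.001   0.0021]]
tail 1073 ((-26.58148956298828, -9.54646110534668), (23.74259376525879, 31.171266555786133), 89.93435668945312) [0.5942 0.2163 0.1515]
```

move_arm:
  commands:
    - [[0,-1.6,-0.4,0],[0,-1,-0.35,0],[2,0,0,0],[3,0,0,0],[3,0,0,0],[3,0,0,0],[1.5,0,0,0],[0.8,0,0,0]]

```text
clock: 15.6
tool_pos: [0.5924, 0.2168, 0.0637]
orientation: [26.8, 89.9, -146.4]
force: [0.5, 0.1, 0.1]
opening: 0.05
```

move_arm:
  commands:
    - [[0,0,0,0],[0,0,0,0],[0,0,0,0],[0,0,0,0],[0,0,0,0],[0,0,0,0],[0,0,0,0]]
  jaw: 1

```text
clock: 16.3
tool_pos: [0.5937, 0.2176, 0.0667]
orientation: [-159.3, 89.9, 27.6]
force: [-1.1, 0.7, 5.7]
opening: 0.0239
```

move_arm:
  commands:
    - [[-1,0,0,0],[-2,0,0,0],[-2.5,0,0,0],[-2.5,0,0,0],[-2.5,0,0,0],[-1.5,0,0,0],[-0.5,0,0,0],[0,0,0,0]]

```text
clock: 17.1
tool_pos: [0.593, 0.2174, 0.191]
orientation: [-130.8, 90.0, 56.1]
force: [0.6, 0.4, -2.7]
opening: 0.0233
```

```bash
cat > s.py <<'E'
from h import *
import sys
np.set_printoptions(precision=4,suppress=True)
T,o=tool(); s,ds,K,C=shot('side'); p,d,Kw,Cw=shot('wrist'); print(o['tool_pos'],o['opening'],o['force'],'\n',T[:3,:3].round(3))
P=pts(ds,K,C); g=(hsv(s,(45,110,40),(80,255,255))>0)&(ds>0)&(np.linalg.norm(P-T[:3,3],axis=-1)<.2); q=P[g]
print('green',len(q),q.mean(0),np.ptp(q,0)); n=q-q.mean(0); print('axis',np.linalg.svd(n,full_matrices=False)[2][0])
Q=(P-T[:3,3])@T[:3,:3]*1000; print('green in tool', np.percentile(Q[g],[2,50,98],axis=0).round(0).tolist())
uv=np.argwhere(g).mean(0).astype(int); v0=max(0,uv[0]-80);u0=max(0,uv[1]-80)
b=s[v0:v0+160,u0:u0+160]; cv2.imwrite(sys.argv[1],np.hstack([cv2.resize(b,(384,384),interpolation=cv2.INTER_CUBIC),cv2.resize(p[:,60:444],(384,384))])[:,:,::-1])
np.savez('pics/s.npz',s=s,ds=ds,p=p,d=d,T=T)
E
python3 s.py pics/v6.png
```

```text
[0.593  0.2174 0.191 ] 0.023283956069456435 [ 0.5965  0.3747 -2.6828] 
 [[ 0.     0.12  -0.993]
 [ 0.001 -0.993 -0.12 ]
 [-1.    -0.001 -0.001]]
green 365 [0.5903 0.2298 0.2501] [0.0351 0.0328 0.0739]
axis [-0.082   0.0657 -0.9945]
green in tool [[-88.0, -17.0, -13.0], [-66.0, -16.0, 1.0], [-17.0, 12.0, 13.0]]
```

View pics/v6.png

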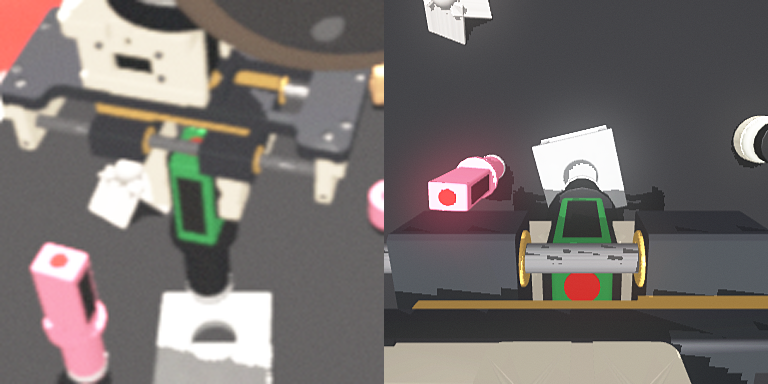

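The lamp is clear of the holder and held at mid-handle: tail at tool x −88 mm, collar top at −17 mm. A guide rod crosses in front of the handle at (585,258) in the wrist half, and another shows in the side half. I'll locate both, because the tail must swing past them.

Run:
```python
from h import *
f=np.load('pics/s.npz');T=f['T']
for n,P,rows,cols in (('wrist',pts(f['d'],np.array(calibration('wrist')['mtx']),T@np.array(calibration('wrist')['tool_from_camera'])),range(200,312,6),(230,257,285)),):
    Q=(P-T[:3,3])@T[:3,:3]*1000
    for c in cols: print(n,c,[(r,*[int(x) for x in Q[r,c]]) for r in rows if f['d'][r,c]>0])
c=calibration('side');P=pts(f['ds'],np.array(c['mtx']),np.array(c['T']));Q=(P-T[:3,3])@T[:3,:3]*1000
m=(f['ds']>0)&(abs(Q[...,2])<14)&(Q[...,0]<-60)&(Q[...,0]>-125)&(abs(Q[...,1])<60)
v,u=np.nonzero(m)
for uu in np.unique(u)[::3]: print(uu,[(int(r),*[int(x) for x in Q[r,uu]]) for r in v[u==uu][::2]])
```

```text
wrist 230 [(200, -14, 12, -16), (206, -14, 8, -16), (212, -15, 5, -16), (218, -16, 1, -16), (224, -41, 7, -14), (230, -51, 8, -13), (236, -72, 13, -11), (242, -79, 14, -11), (248, -117, 29, -7), (254, -119, 28, -7), (260, -120, 27, -7), (266, -120, 26, -7), (272, -118, 23, -7), (278, -85, 1, -11), (284, -85, 0, -11), (290, -83, -4, -11), (296, -84, -6, -11), (302, -128, 21, -6), (308, -134, 23, -6)]
wrist 257 [(200, -22, 14, 0), (206, -37, 15, 0), (212, -46, 15, 0), (218, -55, 15, 0), (224, -62, 15, 0), (230, -69, 15, 0), (236, -74, 15, 0), (242, -80, 15, 0), (248, -118, 30, 0), (254, -118, 28, 0), (260, -120, 27, 0), (266, -120, 26, 0), (272, -118, 23, 0), (278, -86, 2, 0), (284, -86, 0, 0), (290, -86, -2, 0), (296, -85, -5, 0), (302, -129, 21, 0), (308, -135, 24, 0)]
wrist 285 [(200, -13, 12, 15), (206, -15, 8, 15), (212, -14, 4, 16), (218, -14, 1, 16), (224, -41, 7, 13), (230, -49, 7, 13), (236, -72, 14, 11), (242, -80, 14, 10), (248, -118, 30, 6), (254, -119, 28, 6), (260, -120, 27, 6), (266, -119, 25, 6), (272, -118, 23, 7), (278, -83, 1, 10), (284, -84, 0, 10), (290, -84, -3, 1
[... 1042 characters left out ...]
63, -16, -2)]
202 [(196, -86, 14, -6), (198, -87, 10, -5), (200, -86, 7, -4), (202, -122, -28, 9), (204, -120, -30, 10), (206, -118, -31, 10), (208, -87, -8, 0), (210, -87, -11, 1), (212, -87, -15, 2), (214, -85, -17, 3), (216, -80, -16, 2), (218, -76, -17, 2), (220, -71, -16, 2), (222, -67, -16, 1), (224, -63, -17, 1)]
205 [(197, -87, 13, -1), (199, -87, 9, 0), (201, -88, 4, 1), (216, -80, -16, 7), (218, -77, -16, 7), (220, -72, -15, 6), (222, -68, -16, 6), (224, -63, -15, 5), (226, -60, -17, 5)]
208 [(216, -81, -15, 11), (218, -77, -15, 11), (220, -73, -16, 10), (222, -69, -16, 10), (224, -63, -14, 9)]
211 [(217, -75, -10, 13), (219, -69, -10, 13), (221, -65, -10, 13), (223, -61, -10, 12)]
```

The rods sit 58 mm or more above the pivot and the tail reaches at most about 39 mm, so the swing is clear. I'll line up with the plate edge, move out beyond it and go down beside it.

move_arm:
  commands:
    - [[0,0,0,-0.115],[0,0,0,-0.115],[0,1.5,0,0],[0,2.5,0,0],[0,2.5,0,0],[0,1.5,0,0],[0,0,0,0]]

```text
clock: 17.9
tool_pos: [0.6207, 0.1398, 0.1897]
orientation: [12.5, 89.9, -147.7]
force: [-0.6, 0.5, -2.0]
opening: 0.0243
```

move_arm:
  commands:
    - [[1.5,0,0,0],[2.5,0,0,0],[2.5,0,0,0],[2.5,0,0,0],[1.4,0,0,0],[0.7,0,0,0],[0,0,0,0]]

```text
clock: 18.6
tool_pos: [0.6202, 0.1421, 0.0789]
orientation: [10.6, 89.9, -149.3]
force: [-0.2, -0.7, -1.2]
opening: 0.0238
```

move_arm:
  commands:
    - [[0,-1,0,0],[0,-1,0,0],[0,-0.8,0,0],[0,-0.8,0,0],[0,-0.6,0,0],[0,0,0,0]]

```text
clock: 19.2
tool_pos: [0.6069, 0.1818, 0.0813]
orientation: [139.3, 89.9, -20.6]
force: [2.3, -4.7, 2.3]
opening: 0.0237
```

```bash
python3 s.py pics/v7.png
```

```text
[0.6069 0.1818 0.0813] 0.023688689333271822 [ 2.2669 -4.7033  2.3088] 
 [[ 0.002  0.344 -0.939]
 [-0.001 -0.939 -0.344]
 [-1.     0.002 -0.002]]
green 74 [0.605  0.1884 0.1133] [0.0298 0.0168 0.0449]
axis [0.0534 0.2664 0.9624]
green in tool [[-58.0, -12.0, -14.0], [-28.0, -7.0, -1.0], [-17.0, 4.0, 12.0]]
```

It is tilting as planned, with about 5 N of push. Continuing.

move_arm:
  commands:
    - [[0,-0.8,0,0],[0,-0.8,0,0],[0,-0.8,0,0],[0,-0.8,0,0],[0,-0.3,0,0],[0,0,0,0]]

```text
clock: 19.9
tool_pos: [0.5938, 0.2144, 0.0801]
orientation: [61.0, 89.9, -98.9]
force: [-0.9, -4.4, 2.4]
opening: 0.0242
```

```bash
python3 s.py pics/v7.png
```

```text
[0.5938 0.2144 0.0801] 0.024229569961128794 [-0.9099 -4.4214  2.3524] 
 [[-0.     0.343 -0.939]
 [-0.001 -0.939 -0.343]
 [-1.     0.001  0.   ]]s.py:6: RuntimeWarning: Mean of empty slice.
  print('green',len(q),q.mean(0),np.ptp(q,0)); n=q-q.mean(0); print('axis',np.linalg.svd(n,full_matrices=False)[2][0])
  ret = um.true_divide(
Traceback (most recent call last):
  File "s.py", line 6, in <module>
    print('green',len(q),q.mean(0),np.ptp(q,0)); n=q-q.mean(0); print('axis',np.linalg.svd(n,full_matrices=False)[2][0])
                                   ~~~~~~^^^^^
ValueError: zero-size array to reduction operation maximum which has no identity
```

View pics/v7.png

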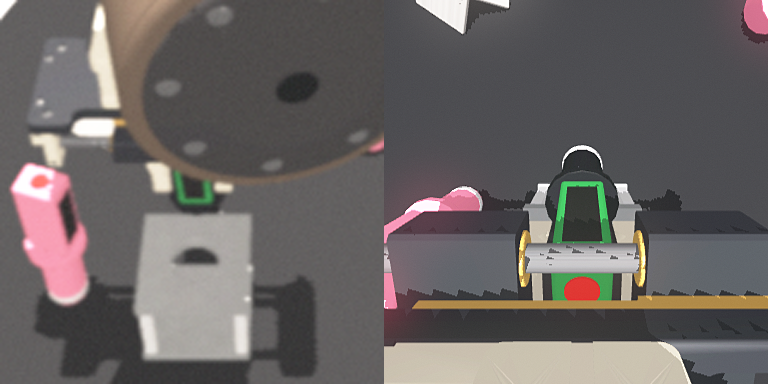

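That picture is of the first stage of the push, with the lens swung toward tool +y. Now lift off the edge and measure the slant from the wrist depth.

move_arm:
  commands:
    - [[-1,0,0,0],[-2.5,0,0,0],[-3,0,0,0],[-3,0,0,0],[-3,0,0,0],[-2,0,0,0],[-1,0,0,0],[0,0,0,0]]

```text
clock: 20.8
tool_pos: [0.5947, 0.2154, 0.2362]
orientation: [-155.8, 89.8, 44.2]
force: [-0.3, 0.6, -2.0]
opening: 0.024
```

```bash
cat > t.py <<'E'
from h import *
np.set_printoptions(precision=2,suppress=True)
T,o=tool(); p,d,K,C=shot('wrist'); Q=(pts(d,K,C)-T[:3,3])@T[:3,:3]*1000; np.savez('pics/t.npz',p=p,d=d,K=K,C=C,T=T)
print(o['tool_pos'],o['opening'],o['force'],o['joint_pos'],T[:3,:3].ravel())
g=(hsv(p,(45,110,30),(80,255,255))>0)&(d>0)&(abs(Q[...,2]+1)<14)&(abs(Q[...,1])<70)&(Q[...,0]<60)&(Q[...,0]>-100)
q=Q[g&(np.indices(d.shape)[0]<242)]; xy=q[:,:2]
vx,vy,x0,y0=cv2.fitLine(xy.astype(np.float32),cv2.DIST_HUBER,0,.01,.01).ravel(); print('green face',len(q),np.percentile(q,[1,99],axis=0).ravel(),'tilt',np.degrees(np.arctan2(vy,vx)),'pt',x0,y0)
n=abs((xy-[x0,y0])@[-vy,vx]); a=np.array([vx,vy])*np.sign(vx); t=(xy-[x0,y0])@a; print('along',np.percentile(t,[1,99]),'resid',n.mean())
mid=np.array([x0,y0]); nrm=np.array([-a[1],a[0]]); mid_axis=mid-16*nrm
# axis line in tool x,y: mid_axis + t*a ; lower end of face = handle bottom
b=mid_axis+a*np.percentile(t,99.5); L=b+70*a; print('axis dir',a,'handle bottom',b,'lens est (tool mm)',L, 'world',T[:3,:3]@np.r_[L/1000,0]+T[:3,3])
E
python3 t.py
```

```text
[0.59 0.22 0.24] 0.02402152298805355 [-0.26  0.6  -1.99] [ 37.54  15.01  -1.03  -0.02 -73.77 -17.47] [ 0.    0.34 -0.94  0.   -0.94 -0.34 -1.   -0.   -0.  ]
green face 1910 [-79.54  15.25 -12.59 -33.96  44.43  11.03] tilt 33.228474 pt -55.710583 30.769732
along [-28.32  25.66] resid 0.4639009010991059
axis dir [0.84 0.55] handle bottom [-25.25  31.6 ] lens est (tool mm) [33.31 69.96] world [0.62 0.15 0.2 ]
```

The slant is 33°. The axis passes through tool (−73, 0) mm, so the pads pivot near their upper end. That is marginal against the 30° limit, so I'll push once more with the contact nearer the lens.

move_arm:
  commands:
    - [[0,1.5,0,0],[1,1,0,0],[3,0,0,0],[3,0,0,0],[3,0,0,0],[3,0,0,0],[1.9,0,0,0],[0,0,0,0]]

```text
clock: 21.65
tool_pos: [0.6, 0.1886, 0.0807]
orientation: [8.1, 89.5, -151.9]
force: [-0.9, -1.4, -1.4]
opening: 0.0237
```

move_arm:
  commands:
    - [[0,-1,0,0],[0,-1,0,0],[0,-0.8,0,0],[0,-0.8,0,0],[0,-0.8,0,0],[0,-0.7,0,0],[0,-0.7,0,0],[0,0,0,0]]

```text
clock: 22.45
tool_pos: [0.583, 0.2466, 0.0867]
orientation: [-176.2, 89.9, 23.9]
force: [1.4, -1.7, 2.2]
opening: 0.0241
```

move_arm:
  commands:
    - [[-1,0,0,0],[-2.5,0,0,0],[-3,0,0,0],[-3,0,0,0],[-3,0,0,0],[-2,0,0,0],[-1,0,0,0],[0,0,0,0]]

```text
clock: 23.25
tool_pos: [0.5832, 0.2461, 0.2422]
orientation: [-153.7, 89.8, 46.4]
force: [-0.1, 0.1, -1.4]
opening: 0.0244
```

```bash
python3 t.py
```

```text
[0.58 0.25 0.24] 0.024380560427035992 [-0.09  0.08 -1.38] [ 40.5   14.92  -0.38  -0.02 -74.53 -20.44] [ 0.    0.34 -0.94  0.   -0.94 -0.34 -1.   -0.   -0.  ]
green face 2358 [-80.66  15.92 -12.59 -44.88  52.    11.08] tilt 45.860737 pt -61.06869 35.924786
along [-27.93  22.71] resid 0.5085860659913645
axis dir [0.7  0.72] handle bottom [-33.55  41.31] lens est (tool mm) [15.2  91.54] world [0.61 0.16 0.23]
```

The slant is now 45.9°. Next I carry it to the checking pose: lens about 10 cm from the spacer along the axis, at the same heading.

move_arm:
  commands:
    - [[0,0.8,0.6,0],[0,1.5,1.1,0],[0,1.9,1.4,0],[0,1.9,1.4,0],[0,1.9,1.4,0],[0,1.9,1.4,0],[0,1.9,1.4,0],[0,1.9,1.4,0]]

```text
clock: 24.1
tool_pos: [0.5342, 0.0801, 0.2407]
orientation: [-170.8, 90.0, 29.2]
force: [0.2, 0.6, -2.1]
opening: 0.0238
```

move_arm:
  commands:
    - [[0,1.9,1.4,0],[0,1.9,1.4,0],[0,1.9,1.4,0],[0.8,1.9,1.5,0],[1.2,1.7,1.5,0],[1.2,1.2,1,0],[0.8,0.6,0.5,0],[0.6,0,0,0]]

```text
clock: 24.9
tool_pos: [0.4907, -0.0529, 0.1939]
orientation: [-5.3, 90.0, -165.3]
force: [0.2, -0.1, -1.8]
opening: 0.0236
```

move_arm:
  commands:
    - [[0,0,0,0],[0,0,0,0],[0,0,0,0]]

```text
clock: 25.2
tool_pos: [0.4919, -0.0514, 0.1949]
orientation: [159.1, 90.0, -0.8]
force: [0.8, 0.5, -1.6]
opening: 0.0237
```

```bash
cat >> t.py <<'E'
np.set_printoptions(precision=4,suppress=True)
R=T[:3,:3]; d3=R@np.r_[a,0]; Lw=R@np.r_[L/1000,0]+T[:3,3]
for nm,S in (('tool-based',np.array([.5477,-.2047,.109])),('wrist-based',np.array([.548,-.2016,.109]))):
    e=S-Lw; al=e@d3; print(nm,'lens',Lw,'ahead',al,'off-axis in tool xyz mm',R.T@(e-al*d3)*1000)
P=pts(d,K,C); m=(hsv(p,(3,150,100),(30,255,255))>0)&(d>0)&(P[...,2]>.098)&(P[...,2]<.13)&(abs(P[...,0]-.548)<.03)&(abs(P[...,1]+.202)<.03); q=P[m]
print('ring seen',len(q),np.percentile(q,[2,98],axis=0) if len(q) else '')
s,_,_,_=shot('side'); cv2.imwrite('pics/v8.png',np.hstack([cv2.resize(s[60:220,200:400],(400,320),interpolation=cv2.INTER_CUBIC),cv2.resize(p,(400,320))])[:,:,::-1])
E
python3 t.py
```

```text
[ 0.49 -0.05  0.19] 0.023700608785819356 [ 0.82  0.55 -1.64] [ 16.87   3.07 -21.     0.01 -65.89   3.24] [ 0.    0.34 -0.94 -0.   -0.94 -0.34 -1.    0.   -0.  ]
green face 2342 [-80.6   15.89 -12.55 -44.86  52.    11.07] tilt 45.845257 pt -61.02706 35.973026
along [-27.96  22.65] resid 0.5154846135368815
axis dir [0.7  0.72] handle bottom [-33.6   41.26] lens est (tool mm) [15.17 91.48] world [ 0.52 -0.14  0.18]
tool-based lens [ 0.5233 -0.1373  0.1798] ahead 0.10075322624065666 off-axis in tool xyz mm [ 0.6223 -0.6042  0.358 ]
wrist-based lens [ 0.5233 -0.1373  0.1798] ahead 0.09873879803562974 off-axis in tool xyz mm [ 2.0257 -1.9668 -0.9895]
ring seen 271 [[ 0.5317 -0.1955  0.0982]
 [ 0.5558 -0.1847  0.1207]]
```

View pics/v8.png

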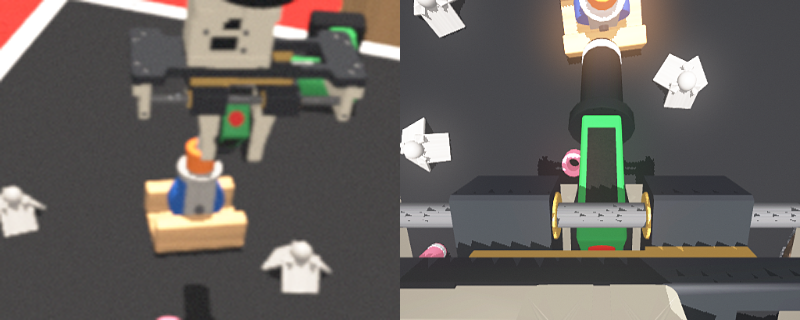

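The right half shows the lamp's lens aimed straight at the spacer on the castor, at about (600,10). The left half shows the ring seated at (200,155). The slant is stable at 45.8°, the aim is about 2 mm off axis, and the lens is about 10 cm away. Handing in.

```bash
python3 -c "
from plant import *
print(close_job()); o=get_obs(); print(o['clock'],o['tool_pos'],o['opening'],o['force'])"
```

```text
the job is handed in; nothing more can be done
None
the job is handed in; nothing more can be done
```

I put the orange spacer on the castor stem and let go of it. The green lamp is held with its lens pointing down at the spacer, and I handed the job in at about 25 s of the 61 s allowed. The hand-in reports no verdict.

**Last checks**
- **Spacer:** its top read 0.121–0.122 m against 0.123 m when fully home. The wrist depth reads about 1.5 mm low, so that fits. It looks seated and concentric in the pictures; my automatic circle fit after release picked up stray pixels and gave no number.
- **Lamp:** the slant is 45.8°, and the reading was the same before and after the carry. The lens is about 0.18 m up, with the spacer about 100 mm ahead and 1–3 mm off the lamp's axis. The jaws held it at 23.7 mm, and it touched nothing else in the last picture.
- **Corners and jar:** no move went near them and no unexpected force showed up. I did not re-measure their positions at the end.

**What went differently**
- **Fingertips:** they end about 36 mm short of the stated TCP. My first close went over the top of the spacer without moving it, so I measured the offset and used it from then on.
- **Tilting the lamp:** the moves cannot tilt the tool, so I slanted the lamp by pressing its head against the holder plate's edge and letting it turn in the jaws. The first push gave only 33°; a second brought it to 46°. The lamp turned about a point near the top of the pads, not their middle.

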